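# Clear the sawing board and hold a PVC bar in the corner of fence and board for the cut

## Robot

A 6-joint arm with a two-finger parallel gripper is mounted at the origin on the work surface. World frame = base frame: x ahead of the robot, y to its left, z up, the work surface at z = 0. Lengths are in m, angles in rad, forces in N, time in s.
With the tool pointing down it reaches from about 0.35 to 0.85 m from the base axis. Payload 8.1 kg.
Tool frame: the origin (TCP) lies midway between the tips of the shut fingers; the grasp point (between the pads) lies 19 mm behind it; z points along the fingers, y is the direction in which the jaws open and shut (so a half turn about z gives the same grasp; the last joint's range is limited). The gripper opens to 93 mm and grips with 3 to 60 N. Pads are 15 mm wide; open, the fingers measure 128 mm over their backs; the gripper's body (75 mm by 188 mm) begins 65 mm behind the grasp point.
Start: joints at [-1.398, 0.13, 1.488, -0, 1.523, -0.085], TCP at [0.153, -0.58, 0.219] pointing down, gripper open.
Joint ranges: [-2.96, 2.96], [-0.89, 2.26], [0.02, 2.5], [-1.34, 4.48], [0, 2.73], [-2.66, 2.66]. Speed limits (rad/s): [2.39, 2.39, 2.79, 3.14, 3.14, 3.14].

## Interface

Orientations are given as a rotation vector (axis times angle).
In Python, from plant import monitor, eyes, ticket gives the robot as it stands.
- The arm moves only by the tool send_rows, never from a script. Its argument "motion" is a list of rows, each a list of 2 entries, a list of its own where there are three numbers: the shift along the tool's x, y, z in m, then the turn about the tool's z in degrees. In form: [[[dx, dy, dz], twist], ...]. A call has 1 to 12 rows; each row is the pose to reach, as a shift and turn from the pose commanded when the call began, along the tool's axes at that moment; what a row does not reach only later rows make up. A row lasts 1/8 s, in which the tool goes at most 62.5 mm and 10.7 degrees, less where a joint would pass 70% of its speed; a pose out of reach is approached as far as the arm can. A call with a gripper value outside its range is refused whole. "jaw" is the finger opening in m, from 0 to 0.093, set as the call begins (left out, the last holds). The fingers move at their own pace and stop on an object; "squeeze" is the grip in N (left out, the last holds). Time passes only in rows, so rows that repeat a pose let the fingers close. It gives the time, the measured TCP pose, the force and the opening at its end, in the units of the state.
- monitor.read_state(): the state, without advancing time (a new reading comes with each control period).
- eyes.read_camera(name): name is "side" or "top" or "wrist"; returns the picture (384x512x3 uint8, red, green, blue); there is no depth.
- eyes.camera_model(name): a dict with "mtx" (3x3 intrinsics, pixels), "cam_to_world" (4x4, takes a point from camera to world coordinates); the wrist camera has in their place "mount" (4x4, takes a point from camera to tool coordinates, whose origin is the TCP and whose axes are the flange's). Camera axes: x right, y down, z forward; pixel columns grow to the right and rows downward; lengths in m; the calibration is good to about 2 mm. A picture is of the moment at which its call begins: read the wrist's pose just before it. camera_model takes no time and is no camera call.
- ticket.close_job(): hands the job in, once; it reports no verdict.
The state is a dict: "t": time; "q": joint angles; "dq": joint speeds; "joint_torque": joint torques, N m; "tool_pos": TCP position; "orientation": TCP orientation; "force": force on the tool from outside, world axes, zero at the start; "wrist_torque": the same for the moment, N m; "opening": finger opening in m.
Only numpy, scipy, OpenCV 4.12 (cv2) and the standard library are available. Lean on these libraries where they do the work, as an engineer would, in place of code of your own. Each camera call takes 0.05 s, during which the arm holds its last target.

## Task

Test coupons are to be sawn: with the scraper block, not with the fingers or the bar, sweep the three offcuts off the sawing board into the catch tray at its open end, and set the scraper back down on the bench. Then lay the grey bar flat on the board, its end up against the length stop, and press it firmly down onto the board and against the fence at once with one diagonal push. The program finishes while still holding the bar pressed there for the saw; leave everything else on the bench where it is.

Things in the scene. Friction and masses are not known exactly. Their poses are not given: they have to be found in the camera images.
- board: the sawing board, fixed to the bench: a blue steel plate 140 (its x) x 320 (its y) x 15 mm on four feet, its top 35 mm above the bench; a dark saw groove crosses it at y = 0. Origin at bench level under the plate's centre, z up; x points to the fence side (away from the robot), y along the fence towards the stop's end. The end at y = -160 mm is open, with the catch tray against it.
- fence: the aluminium fence, fixed on the board along its far side: 320 long, 15 thick, 25 mm high above the board, with a 2 mm saw kerf in the middle. Origin on its working face (which looks to -x, 45 mm from the board's centre line), at the level of the board's top, at the kerf; axes as the board's.
- stop: the length stop, a steel block clamped to the fence 45 to 95 mm from the kerf on the +y side; it does not move. In front of the fence it is 40 (x) x 25 (y) mm and 38 mm high above the board; a saddle goes over the fence to a thumbscrew behind. Origin where its stop face (looking to -y), the fence face and the board's top meet; axes as the board's: the free corner for the bar lies at -x, -y, +z of the origin.
- tray: the catch tray, a fixed open sheet-steel tray 150 (x) x 140 (y) x 30 mm with 2 mm walls, standing on the bench against the open end of the board, rim 5 mm below the board's top. Origin at the centre of its underside; axes as the board's.
- bar: the workpiece, a loose dark grey PVC bar 36 (its x) x 160 (its y) x 26 mm (z), about 0.2 kg, lying on the bench. Origin at the centre of its underside. It does not slide easily on the board (friction coefficient about 0.5 to 0.75), so a push towards the fence loses part of its force to the board. Pressed home it sits 18 mm off the fence and 80 mm off the stop face (either way round).
- scraper: the scraper block, 100 long (its x), 70 mm high, about 0.13 kg, standing on the bench: a rubber sole 34 mm thick (its y), z 0 to 16, a black body 28 mm thick, z 16 to 26, and a wooden grip 75 long (x), 22 thick (y), z 26 to 70. Origin at the centre of its underside.
- offcut_a: a loose grey PVC offcut 36 x 26 x 12 mm, 16 g, lying flat on the board; origin at the centre of its underside
- offcut_b: a loose grey PVC offcut 26 x 18 x 25 mm (high), 16 g, on the board; origin at the centre of its underside
- offcut_c: a loose grey PVC offcut 36 x 16 x 26 mm (high), 21 g, on the board; origin at the centre of its underside. At the start the centres of all three lie 84 to 170 mm from the stop face and 26 to 84 mm from the fence
- flask: bystander: empty conical glass flask 82 mm wide, 126 high; origin at its underside
- beaker: bystander: small glass beaker 56 mm wide, 70 high; origin at its underside
- pen: bystander: marker pen 132 long (x), 14 mm thick, on the bench; origin at its underside
- caliper: bystander: digital caliper 210 mm long (y) lying on the bench; origin at its underside
- wash_bottle: bystander: plastic wash bottle 66 mm wide, 180 high; origin at its underside
- dish: bystander: white porcelain dish 90 mm wide, 36 high; origin at its underside
Not all that is in view belongs to the job. What is shaped like the offcut_a but blue or red is not meant.

How it is judged:
On the way, in this order (a step that is already met when the one before it is completed fails the run):
1. all three offcuts are swept into the catch tray, the bar still off the board (x of offcut_a in the frame of tray between -0.075 and 0.075 m and y of offcut_a in the frame of tray between -0.07 and 0.07 m and height (world z) of each of offcut_a, offcut_b, offcut_c below 0.06 m and x of offcut_b in the frame of tray between -0.075 and 0.075 m and y of offcut_b in the frame of tray between -0.07 and 0.07 m and x of offcut_c in the frame of tray between -0.075 and 0.075 m and y of offcut_c in the frame of tray between -0.07 and 0.07 m and contact force between bar and board below 0.1 N), for 0.1 s.
2. the scraper is set down on the bench and let go (height (world z) of scraper below 0.022 m and contact force between scraper and the fingers below 0.3 N and contact force between scraper and board below 0.3 N and contact force between scraper and tray below 0.3 N), for 0.2 s.
3. the bar lies in the corner of fence and stop, pressed on board and fence (x of bar in the frame of stop between -0.021 and -0.015 m and y of bar in the frame of stop between -0.083 and -0.077 m and z of bar in the frame of stop between -0.003 and 0.003 m and angle between the y axis of bar and the y axis of fence, either way round below 0.025 rad and angle between bar's own z axis and vertical below 0.05 rad and contact force between bar and fence above 3 N and contact force between bar and board above 6 N and contact force between any of the fingers, the arm and bar above 5 N), for 0.3 s.
At the end, for the whole second after the job is handed in: Offcuts in the tray; scraper on the bench, untouched, off board and tray; bar at rest, flat on the board and along the fence (3 mm, 0.025 rad), its end within 3 mm of the stop, pushed by fingers or arm with over 5 N, bearing on the fence with over 3 N and on the board with over 6 N (all of step 2 and all of step 3 and x of offcut_a in the frame of tray between -0.075 and 0.075 m and y of offcut_a in the frame of tray between -0.07 and 0.07 m and height (world z) of each of offcut_a, offcut_b, offcut_c below 0.06 m and x of offcut_b in the frame of tray between -0.075 and 0.075 m and y of offcut_b in the frame of tray between -0.07 and 0.07 m and x of offcut_c in the frame of tray between -0.075 and 0.075 m and y of offcut_c in the frame of tray between -0.07 and 0.07 m and linear speed of bar below 0.01 m/s); the arm keeps its last pose, push and grip.
It fails at once if an offcut is pushed by the fingers or the bar (contact force between any of offcut_a, offcut_b, offcut_c and the fingers above 0.5 N or contact force between any of offcut_a, offcut_b, offcut_c and bar above 0.5 N).
It fails at once if a bystander is moved by more than 15 mm (distance of any of flask, beaker, pen, caliper, wash_bottle, dish from where it was at the start of the episode above 0.015 m).
It also fails if it takes over 72 s, if anything falls off the work surface, if the arm or the gripper's body presses on something with over 40 N, if the wrist force passes 120 N, or if a joint passes its speed limit or range.

## Working session

There is one attempt and no reset: what is moved stays moved. The work goes in short steps, Python scripts to look and compute and a tool call to move; the robot and the scene stay as the last step left them, time stands still between calls to the robot, and variables do not carry over. Pictures are saved under pics/ and viewed, and the job is handed in when it is done.

Besides the shell and the picture viewer there is one more tool, called after ">>>" as a command line: name --argument value ..., lists and objects as JSON in quotes. send_rows: Moves the arm, as the interface text tells. Its arguments: {"type":"object","properties":{"motion":{"type":"array","items":{"type":"array"}},"jaw":{"type":"number"},"squeeze":{"type":"number"}},"required":["motion"]}

```bash
mkdir -p pics; ls
python3 - <<'E'
from plant import monitor, eyes, ticket
import cv2,numpy as np
np.set_printoptions(precision=4,suppress=True)
for n in ["side","top","wrist"]:
    im=eyes.read_camera(n); cv2.imwrite(f"pics/{n}0.png",im[:,:,::-1])
    m=eyes.camera_model(n); print(n,{k:np.array(v) for k,v in m.items()})
s=monitor.read_state(); print({k:np.round(v,4) for k,v in s.items()})
E
```

```text
pics
side {'mtx': array([[369.7075,   0.    , 248.2772],
       [  0.    , 369.7075, 191.5561],
       [  0.    ,   0.    ,   1.    ]]), 'cam_to_world': array([[-0.7939, -0.3431,  0.502 ,  0.1107],
       [-0.6079,  0.4274, -0.6692,  0.6419],
       [ 0.0151, -0.8364, -0.5479,  0.5677],
       [ 0.    ,  0.    ,  0.    ,  1.    ]])}
top {'mtx': array([[470.1145,   0.    , 256.9008],
       [  0.    , 470.1145, 188.8072],
       [  0.    ,   0.    ,   1.    ]]), 'cam_to_world': array([[-0.0139, -0.9975,  0.0699,  0.4879],
       [-0.9998,  0.0129, -0.0147,  0.0096],
       [ 0.0137, -0.0701, -0.9974,  1.3513],
       [ 0.    ,  0.    ,  0.    ,  1.    ]])}
wrist {'mtx': array([[309.5168,   0.    , 255.3591],
       [  0.    , 309.5168, 185.1502],
       [  0.    ,   0.    ,   1.    ]]), 'mount': array([[-0.0001, -0.9673, -0.2535,  0.0709],
       [ 1.    , -0.0002,  0.0004, -0.0009],
       [-0.0004, -0.2535,  0.9673, -0.1666],
       [ 0.    ,  0.    ,  0.    ,  1.    ]])}
{'t': np.float64(0.15), 'q': array([-1.3984,  0.131 ,  1.489 , -0.    ,  1.523 , -0.0854]), 'dq': array([-0.0008, -0.0017, -0.0036,  0.001 , -0.0006, -0.0013]), 'joint_torque': array([  0.0023, -56.0475, -49.2334,   0.077 ,   0.0306,  -0.0001]), 'tool_pos': array([ 0.1529, -0.5797,  0.2178]), 'orientation': array([-3.1141, -0.4036,  0.0001]), 'force': array([-1.3344, -0.6443, -0.029 ]), 'wrist_torque': array([-0.0102, -0.0226,  0.0615]), 'opening': np.float64(0.0929)}
```

View pics/top0.png

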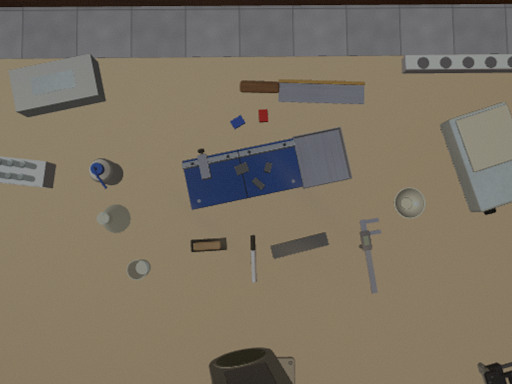

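View pics/side0.png

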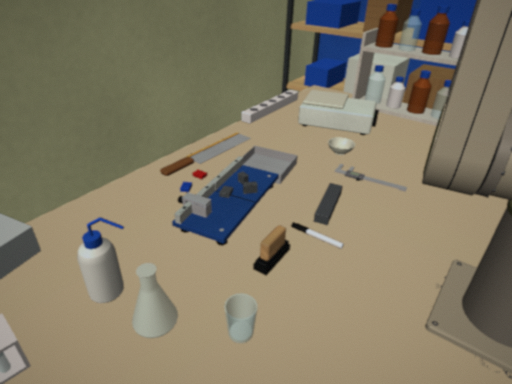

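View pics/wrist0.png

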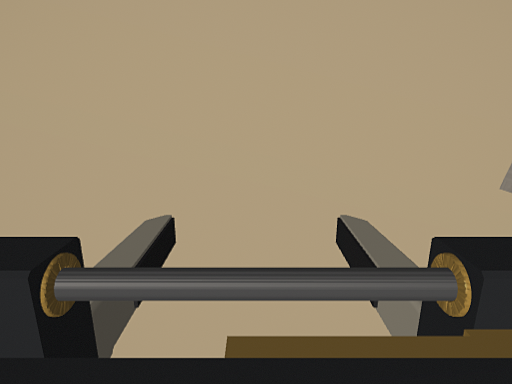

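The top view shows the board at about (243,174), the tray at (321,158), the stop at (203,165), the scraper at (208,245) and the bar at (300,245). Three grey offcuts lie on the board at (242,169), (268,167) and (258,183). The blue piece at (238,122) and the red one at (263,116) are off the board and not meant. Next I'll enlarge this area.

Run:
```python
import cv2
im=cv2.imread("pics/top0.png")
c=im[125:215,175:355]; cv2.imwrite("pics/c1.png",cv2.resize(c,(792,396),interpolation=cv2.INTER_CUBIC))
c=im[225:290,180:340]; cv2.imwrite("pics/c2.png",cv2.resize(c,(800,325),interpolation=cv2.INTER_CUBIC))
im=cv2.imread("pics/side0.png")
c=im[140:285,160:360]; cv2.imwrite("pics/c3.png",cv2.resize(c,(800,580),interpolation=cv2.INTER_CUBIC))
```

```text
(no output)
```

View pics/c1.png

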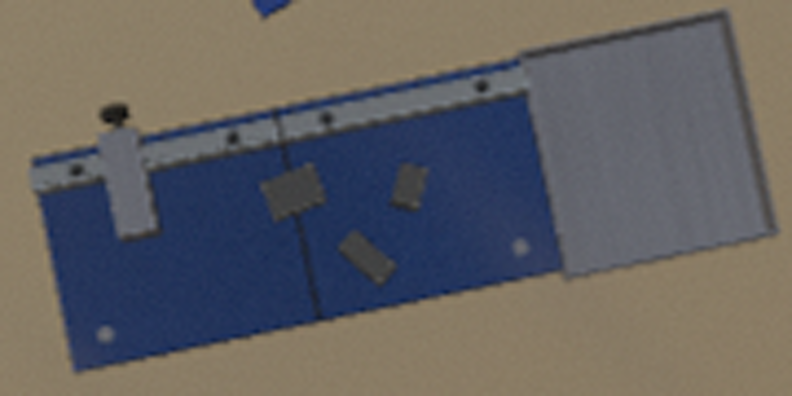

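View pics/c2.png

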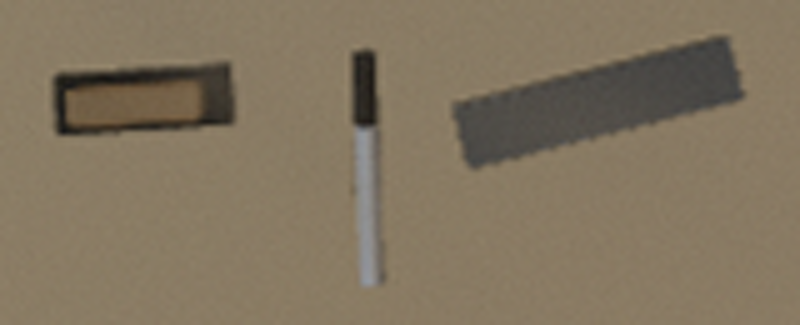

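View pics/c3.png

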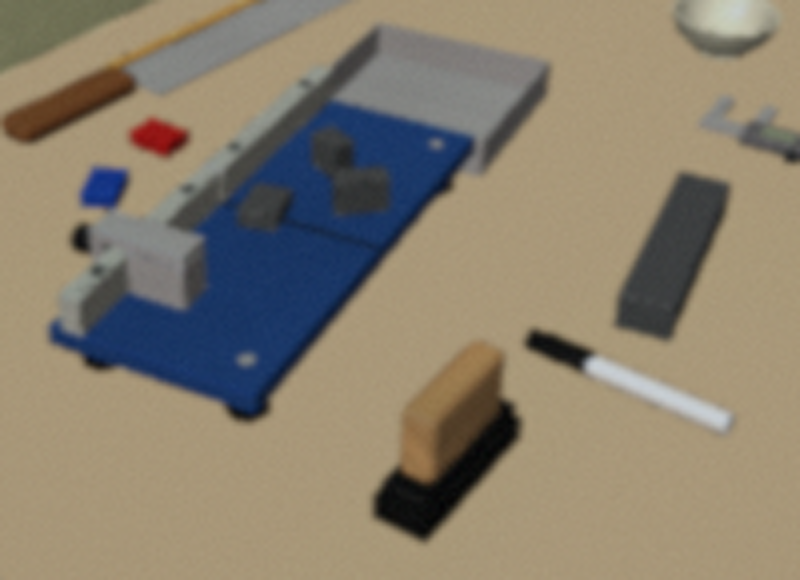

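```bash
cat > h.py <<'E'
import numpy as np,cv2,json
from scipy.optimize import least_squares
from scipy.spatial.transform import Rotation as R
np.set_printoptions(precision=4,suppress=True)
from plant import monitor, eyes
def proj(P,n,st=None):
    m=eyes.camera_model(n); K=np.array(m["mtx"])
    T=np.array(m["cam_to_world"]) if "cam_to_world" in m else toolT(st)@np.array(m["mount"])
    p=(np.atleast_2d(P)-T[:3,3])@T[:3,:3]
    return p[:,:2]/p[:,2:]*[K[0,0],K[1,1]]+K[:2,2]
def toolT(st):
    T=np.eye(4);T[:3,:3]=R.from_rotvec(st["orientation"]).as_matrix();T[:3,3]=st["tool_pos"];return T
def ray(px,z,n,st=None):
    m=eyes.camera_model(n); K=np.array(m["mtx"])
    T=np.array(m["cam_to_world"]) if "cam_to_world" in m else toolT(st)@np.array(m["mount"])
    d=np.c_[(np.atleast_2d(px)-K[:2,2])/[K[0,0],K[1,1]],np.ones(len(np.atleast_2d(px)))]@T[:3,:3].T
    return T[:3,3]+d*((z-T[2,3])/d[:,2])[:,None]
def W(p,L): # pose x,y,yaw; local pts (m)
    L=np.atleast_2d(L).astype(float);c,s=np.cos(p[2]),np.sin(p[2])
    return np.c_[p[0]+c*L[:,0]-s*L[:,1],p[1]+s*L[:,0]+c*L[:,1],L[:,2]]
def fit(p0,obs): # obs: list (cam,pts local mm, px, st)
    f=lambda p: np.concatenate([(proj(W(p,np.array(L)/1e3),n,st)-px).ravel() for n,L,px,st in obs])
    r=least_squares(f,p0); return r.x,f(r.x).reshape(-1,2)
def uncrop(c,s,off): return (np.array(c,float)+.5)/s-.5+off
E
cat > a.py <<'E'
from h import *
b=uncrop([(76,371),(563,270),(33,158),(318,320)],4.4,(175,125))
p,r=fit([.5,0,.2],[("top",[(-70,160,35),(-70,-160,35),(70,160,35),(-70,0,35)],b,None)])
print("board",p,np.degrees(p[2]));print(r)
st=ray(uncrop([(121,239),(158,233)],4.4,(175,125)),.073,"top")
c,s=np.cos(p[2]),np.sin(p[2]);inv=lambda w:(np.array(w)[:,:2]-p[:2])@np.array([[c,-s],[s,c]])
print("stop front corners local",inv(st))
oc=uncrop([(292,192),(410,187),(367,257)],4.4,(175,125))
for i,z in enumerate([.047,.060,.061]): print("offcut",inv(ray(oc[i:i+1],z,"top")))
g=uncrop([(66,88),(203,80),(203,122),(68,128)],5,(180,225))
print("grip top",ray(g,.07,"top"))
p2,r=fit([.35,.1,1.6],[("top",[(37.5,11,70),(-37.5,11,70),(-37.5,-11,70),(37.5,-11,70)],g[[0,1,2,3]],None)])
print("scr",p2,r)
k=uncrop([(453,103),(727,36),(745,98),(472,170)],5,(180,225))
p3,r=fit([.35,-.1,.2],[("top",[(18,80,26),(18,-80,26),(-18,-80,26),(-18,80,26)],k,None)])
print("bar",p3,r)
for n in ["top","side"]:
    im=cv2.imread(f"pics/{n}0.png");S=3;
    off=(170,120) if n=="top" else (160,140)
    im=im[off[1]:off[1]+170,off[0]:off[0]+200];im=cv2.resize(im,None,fx=S,fy=S,interpolation=cv2.INTER_CUBIC)
    def dr(q,L,col):
        x=(proj(W(q,np.array(L)/1e3),n)-off+.5)*S-.5
        cv2.polylines(im,[np.round(x).astype(int)],True,col,1)
    rect=lambda x0,x1,y0,y1,z:[(x0,y0,z),(x0,y1,z),(x1,y1,z),(x1,y0,z)]
    dr(p,rect(-70,70,-160,160,35),(0,255,0));dr(p,rect(45,60,-160,160,60),(0,255,255))
    dr(p,rect(-75,75,-300,-160,30),(255,255,0))
    dr(p2,rect(-50,50,-17,17,0),(0,255,0));dr(p2,rect(-37.5,37.5,-11,11,70),(0,255,255))
    dr(p3,rect(-18,18,-80,80,26),(0,255,255));dr(p3,rect(-18,18,-80,80,0),(0,255,0))
    cv2.imwrite(f"pics/ov_{n}.png",im)
E
python3 a.py
```

```text
board [0.625  0.0304 0.191 ] 10.94112859005267
[[-0.5913  0.1278]
 [ 0.5663 -0.0407]
 [-0.4861 -0.2228]
 [ 0.5164  0.1183]]
stop front corners local [[0.0026 0.1108]
 [0.0016 0.0877]]
offcut [[0.0129 0.0011]]
offcut [[-0.0005 -0.072 ]]
offcut [[-0.0383 -0.0366]]
grip top [[0.4352 0.1662 0.07  ]
 [0.4384 0.0921 0.07  ]
 [0.4158 0.0923 0.07  ]
 [0.4137 0.1652 0.07  ]]
scr [0.4258 0.1289 1.6106] [[ 0.1165  8.1348]
 [ 0.4622  8.2122]
 [ 0.0692 -8.3506]
 [-0.6437 -8.0381]]
bar [ 0.4214 -0.1273  0.2337] [[ 0.1062  0.5234]
 [ 0.3768 -0.1334]
 [ 0.0379 -0.0604]
 [-0.518  -0.3325]]
```

View pics/ov_top.png

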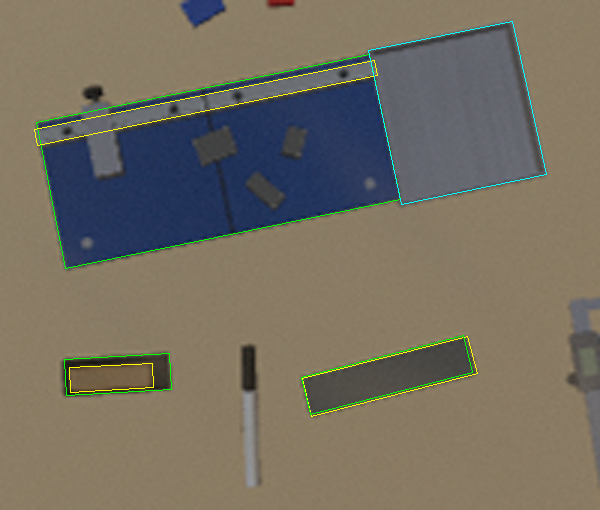

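View pics/ov_side.png

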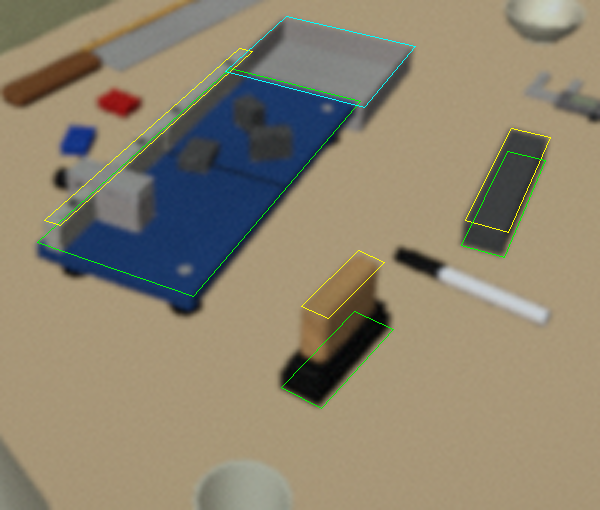

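```bash
cat >> h.py <<'E'
def rel(x,y,z,yaw,st=None):
    st=st or monitor.read_state(); T=toolT(st)
    y0=np.arctan2(T[1,0],T[0,0]); tw=-np.degrees((yaw-y0+np.pi/2)%np.pi-np.pi/2)
    d=T[:3,:3].T@(np.array([x,y,z])-T[:3,3])
    print("shift",np.round(d,4),"twist",round(tw,1),"yaw0",round(y0,3),"tilt",np.round(T[:3,2],3))
E
python3 - <<'E'
from h import *
rel(.42,-.25,.22,1.61);rel(.426,.129,.16,1.61)
E
```

```text
shift [ 0.3423 -0.2508 -0.0018] twist -77.5 yaw0 0.258 tilt [-0.     0.001 -1.   ]
shift [ 0.4447 -0.6156  0.0588] twist -77.5 yaw0 0.258 tilt [-0.     0.001 -1.   ]
```

>>> send_rows --motion '[[[0.03,-0.02,0],-8],[[0.08,-0.06,0],-18],[[0.13,-0.1,0],-28],[[0.18,-0.14,0],-38],[[0.23,-0.18,0],-48],[[0.28,-0.22,0],-58],[[0.32,-0.26,0],-68],[[0.35,-0.31,0],-77.5],[[0.37,-0.36,0],-77.5],[[0.39,-0.41,0],-77.5],[[0.405,-0.46,0],-77.5],[[0.415,-0.5,0],-77.5]]'

```text
t: 1.65
tool_pos: [0.4265, 0.0111, 0.2185]
orientation: [-2.176, -2.266, -0.0]
force: [0.6, 0.4, 0.1]
opening: 0.0927
```

Run:
```python
from h import *
st=monitor.read_state(); im=eyes.read_camera("wrist"); cv2.imwrite("pics/w1.png",im[:,:,::-1]); print(st["t"],st["tool_pos"],st["force"],st["q"]); rel(.426,.129,.16,1.61,st)
```

```text
1.65 [0.4265 0.0111 0.2185] [0.5594 0.4124 0.1469] [-0.0944 -0.3574  1.9396  0.0002  1.5594 -0.135 ]
shift [0.1178 0.0043 0.0585] twist 0.1 yaw0 1.611 tilt [-0.  0. -1.]
```

View pics/w1.png

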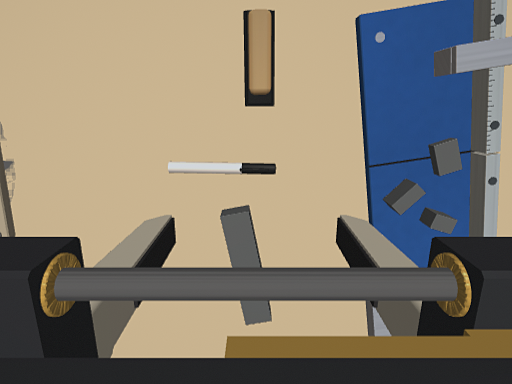

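The wrist view shows the scraper grip at (260,52), the pen at (222,168), the bar at (246,262), the stop's near end at (445,62), and the offcuts at (446,157), (404,197) and (438,220). I'll enlarge it for exact corners.

Run:
```python
import cv2
im=cv2.imread("pics/w1.png")
cv2.imwrite("pics/w1a.png",cv2.resize(im[0:200,352:512],None,fx=3,fy=3,interpolation=cv2.INTER_CUBIC))
cv2.imwrite("pics/w1b.png",cv2.resize(im[0:120,200:320],None,fx=5,fy=5,interpolation=cv2.INTER_CUBIC))
```

```text
(no output)
```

View pics/w1a.png

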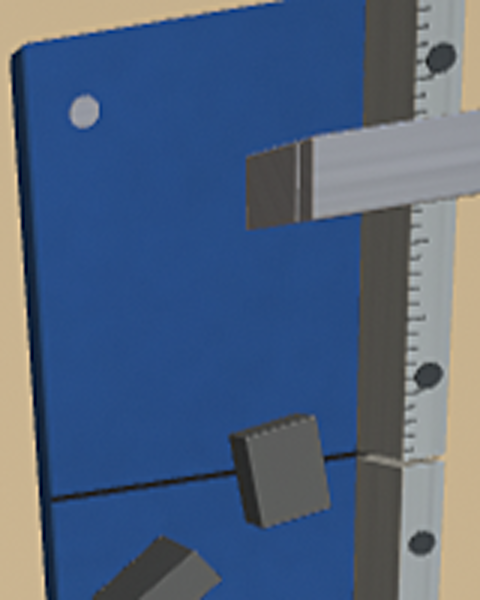

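View pics/w1b.png

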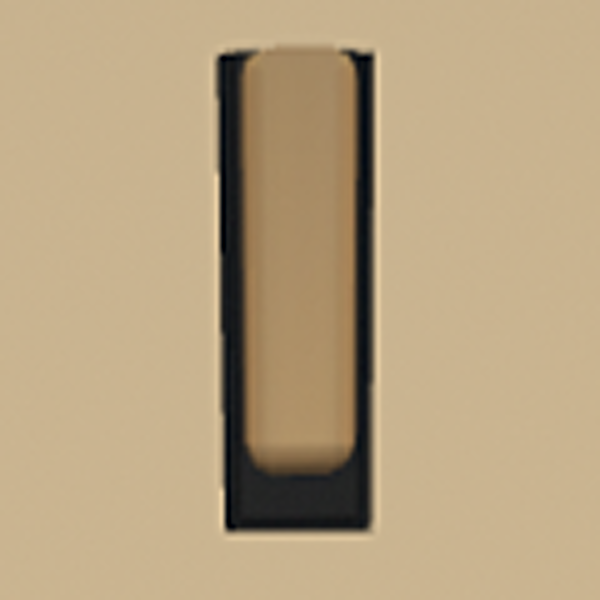

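```bash
cat > b.py <<'E'
from h import *
st={"tool_pos":[0.4265,0.0111,0.2185],"orientation":[-2.176,-2.266,0]}
b=uncrop([(22,47),(52,498),(358,455),(405,463),(247,229),(313,219)],3,(352,0))
def f(v,full=False):
    p=v[:3]; L=np.array([(-70,160,35),(-70,0,35),(45,0,35),(45,0,60),(5,v[3],35),(5,v[3],73)])/1e3
    e=proj(W(p,L),"wrist",st)-b
    return e if full else e.ravel()
r=least_squares(f,[.625,.03,.19,88]);print("board",r.x);print(f(r.x,True))
s=uncrop([(301,47),(228,528),(370,528),(246,250),(356,250)],5,(200,0))
print(ray(s[:1],.07,"wrist",st),ray(s[1:3],0,"wrist",st),ray(s[3:],.065,"wrist",st))
k=np.array([(220.5,211.5),(249,205.5),(271.5,320),(247,325.5)])
p3,r=fit([.42,-.13,.23],[("wrist",[(-18,80,26),(18,80,26),(18,-80,26),(-18,-80,26)],k,st)])
print("bar",p3,r)
E
python3 b.py
```

```text
board [ 0.6267  0.0315  0.1998 87.849 ]
[[-0.1777 -0.6103]
 [ 0.249   0.9507]
 [-0.3153 -0.4979]
 [-0.0872  0.2963]
 [ 0.0082  0.0783]
 [ 0.2949 -0.0684]]
[[0.4249 0.1663 0.07  ]] [[0.4121 0.0801 0.    ]
 [0.4463 0.0815 0.    ]] [[0.4159 0.1322 0.065 ]
 [0.437  0.1331 0.065 ]]
bar [ 0.4225 -0.1231  0.2282] [[ 0.1124  1.5851]
 [ 0.3719  2.3966]
 [ 0.5418 -1.8035]
 [-1.0806 -3.0568]]
```

>>> send_rows --motion '[[[0.05,0.002,0.03],0],[[0.1,0.002,0.06],0],[[0.119,0.002,0.09],0],[[0.119,0.002,0.12],0],[[0.119,0.002,0.15],0],[[0.119,0.002,0.17],0],[[0.119,0.002,0.182],0],[[0.119,0.002,0.182],0]]'

```text
t: 2.7
tool_pos: [0.4234, 0.1278, 0.0359]
orientation: [-2.176, -2.264, 0.002]
force: [-0.5, 1.2, 0.0]
opening: 0.0929
```

>>> send_rows --motion '[[[0,0,0],0],[[0,0,0],0],[[0,0,0],0],[[0,0,0],0],[[0,0,0],0],[[0,0,0],0]]' --jaw 0.0 --squeeze 35

```text
t: 3.45
tool_pos: [0.4241, 0.1281, 0.0367]
orientation: [2.177, 2.265, -0.0]
force: [-0.3, -0.0, 0.5]
opening: 0.0376
```

Run:
```python
from h import *
st=monitor.read_state(); 
for n in ["wrist","side"]:
    im=eyes.read_camera(n); cv2.imwrite(f"pics/{n}2.png",im[:,:,::-1])
print(st["t"],st["tool_pos"],st["force"],st["opening"])
p=(.626,.031,.195)
w=W(p,[[-.009,.053,0]])[0];print(w)
rel(*w[:2],.15,.195,st)
```

```text
3.45 [0.4241 0.1281 0.0367] [-0.3176 -0.0387  0.4739] 0.03760266141196826
[0.6069 0.0813 0.    ]
shift [-0.0541  0.1808 -0.1133] twist 81.1 yaw0 1.61 tilt [ 0. -0. -1.]
```

View pics/side2.png

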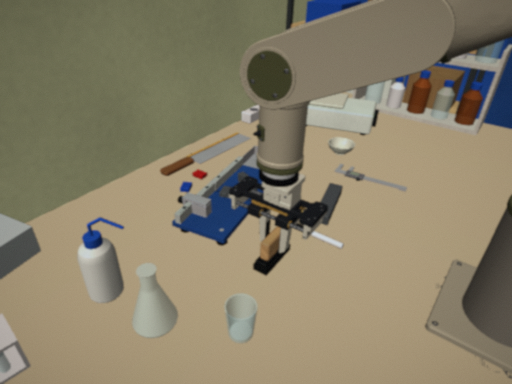

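View pics/wrist2.png

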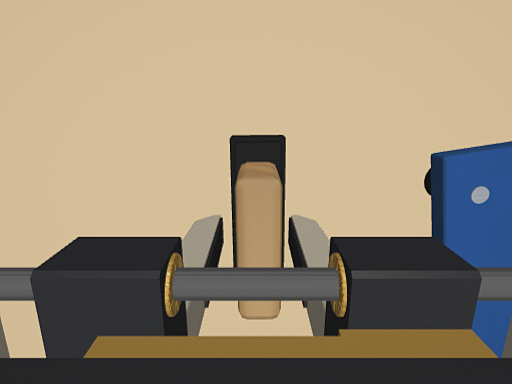

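The fingers are around the grip but still closing (opening 38 mm).

>>> send_rows --motion '[[[0,0,0],0],[[0,0,0],0],[[0,0,0],0]]'

```text
t: 3.92
tool_pos: [0.424, 0.1281, 0.0366]
orientation: [-2.177, -2.265, 0.0]
force: [0.6, -0.1, -1.3]
opening: 0.0217
```

>>> send_rows --motion '[[[0,0,-0.03],0],[[0,0,-0.07],0],[[0,0.01,-0.113],10],[[-0.01,0.04,-0.113],20],[[-0.015,0.07,-0.113],30],[[-0.02,0.1,-0.113],40],[[-0.03,0.13,-0.113],50],[[-0.04,0.15,-0.113],60],[[-0.048,0.17,-0.113],70],[[-0.052,0.179,-0.113],79],[[-0.054,0.179,-0.113],81.1],[[-0.054,0.179,-0.113],81.1]]'

```text
t: 5.42
tool_pos: [0.6045, 0.0812, 0.1492]
orientation: [-3.126, -0.31, 0.002]
force: [-0.7, -0.5, -0.9]
opening: 0.0215
```

Run:
```python
from h import *
st=monitor.read_state(); 
for n in ["wrist","top"]:
    im=eyes.read_camera(n); cv2.imwrite(f"pics/{n}3.png",im[:,:,::-1])
im=cv2.imread("pics/top3.png")[115:225,170:350]; cv2.imwrite("pics/top3c.png",cv2.resize(im,None,fx=4,fy=4,interpolation=cv2.INTER_CUBIC))
print(st["t"],st["tool_pos"],st["force"],st["opening"])
p=(.626,.031,.195)
for y in (.053,-.19): w=W(p,[[-.011,y,0]])[0];print(w);rel(*w[:2],.0728,.195,st)
```

```text
5.425 [0.6045 0.0812 0.1492] [-0.6564 -0.4928 -0.923 ] 0.021537771238944733
[0.6049 0.0809 0.    ]
shift [0.0004 0.0004 0.0764] twist 0.1 yaw0 0.197 tilt [-0.001 -0.    -1.   ]
[ 0.652  -0.1575  0.    ]
shift [-0.0002  0.2434  0.0764] twist 0.1 yaw0 0.197 tilt [-0.001 -0.    -1.   ]
```

View pics/wrist3.png

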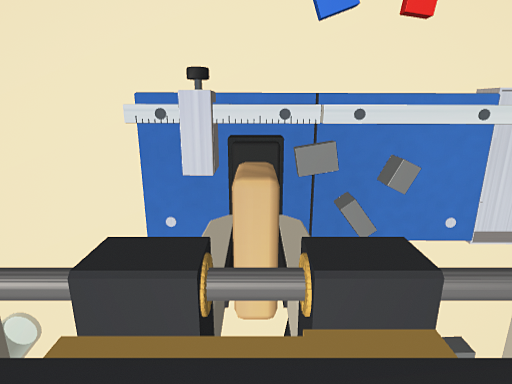

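View pics/top3c.png

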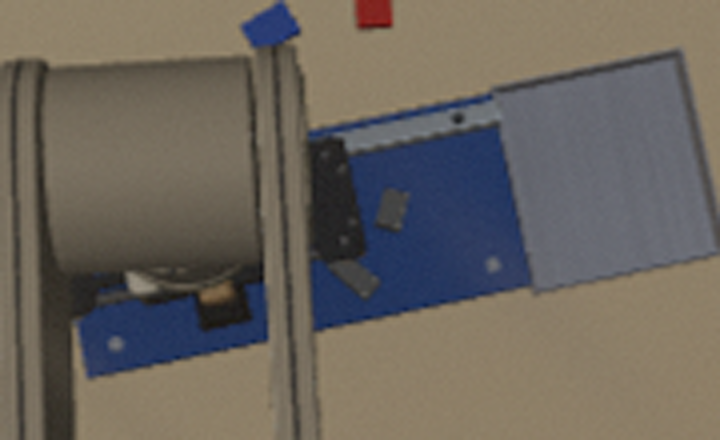

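Run:
```python
from h import *
st=monitor.read_state(); p=(.626,.031,.195);c,s=np.cos(p[2]),np.sin(p[2])
inv=lambda w:(np.array(w)[:,:2]-p[:2])@np.array([[c,-s],[s,c]])
print("scr end",inv(ray([(257,136)],.1126,"wrist",st)),inv(ray([(257,136)],.1286,"wrist",st)),inv(ray([(230,137),(283,137)],.1286,"wrist",st)))
print("fence",inv(ray([(150,123),(340,123),(470,123)],.06,"wrist",st)))
print("stop face",inv(ray([(214,175)],.073,"wrist",st)), "offc",inv(ray([(317,158)],.047,"wrist",st)))
print("groove",inv(ray([(317,95),(312.5,240)],.035,"wrist",st)))
```

```text
scr end [[0.0394 0.0535]] [[0.041  0.0536]] [[0.0403 0.0698]
 [0.0404 0.0379]]
fence [[ 0.0444  0.1402]
 [ 0.0448 -0.0142]
 [ 0.045  -0.1199]]
stop face [[0.0042 0.0878]] offc [[0.0138 0.0003]]
groove [[ 0.0673  0.0008]
 [-0.0699 -0.002 ]]
```

>>> send_rows --motion '[[[0.001,0,0.025],0],[[0.001,0,0.055],0],[[0.001,0,0.072],0],[[0.001,0,0.0765],0],[[0.001,0,0.0765],0]]'

```text
t: 6.15
tool_pos: [0.6064, 0.0815, 0.0737]
orientation: [-3.127, -0.307, -0.001]
force: [0.7, -0.9, -1.7]
opening: 0.0219
```

>>> send_rows --motion '[[[0,0.008,0],0],[[0,0.02,0],0],[[0,0.033,0],0],[[0,0.046,0],0],[[0,0.06,0],0],[[0,0.074,0],0],[[0,0.088,0],0],[[0,0.102,0],0],[[0,0.116,0],0],[[0,0.13,0],0]]'

```text
t: 7.4
tool_pos: [0.6314, -0.047, 0.0731]
orientation: [-3.127, -0.306, 0.0]
force: [-0.7, 0.0, -1.8]
opening: 0.022
```

Run:
```python
from h import *
st=monitor.read_state(); 
for n in ["wrist"]:
    im=eyes.read_camera(n); cv2.imwrite(f"pics/{n}4.png",im[:,:,::-1])
print(st["t"],st["tool_pos"],st["force"],st["opening"])
```

```text
7.4 [ 0.6314 -0.047   0.0731] [-0.7384  0.0404 -1.7546] 0.021970854717181965
```

View pics/wrist4.png

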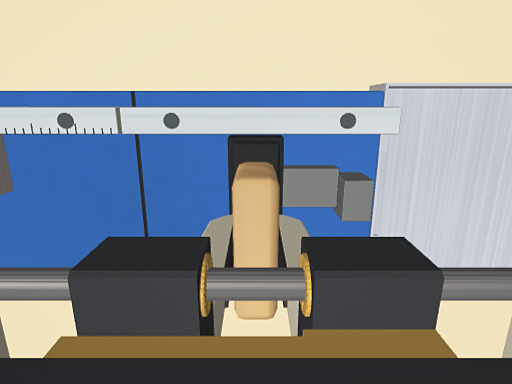

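Offcuts a (310,187) and b (355,197) are ahead of the scraper. Offcut c is hidden behind the finger.

>>> send_rows --motion '[[[0,0.01,0],0],[[0,0.022,0],0],[[0,0.034,0],0],[[0,0.046,0],0],[[0,0.058,0],0],[[0,0.07,0],0],[[0,0.082,0],0],[[0,0.094,0],0],[[0,0.106,0],0],[[0,0.118,0],0],[[0,0.122,0],0],[[0,0.122,0],0]]'

```text
t: 8.95
tool_pos: [0.6549, -0.166, 0.0731]
orientation: [-3.127, -0.305, 0.0]
force: [0.7, 0.0, -1.7]
opening: 0.0218
```

Run:
```python
from h import *
st=monitor.read_state(); 
for n in ["wrist","side"]:
    im=eyes.read_camera(n); cv2.imwrite(f"pics/{n}5.png",im[:,:,::-1])
im=cv2.imread("pics/side5.png")[120:270,160:360]; cv2.imwrite("pics/side5c.png",cv2.resize(im,None,fx=4,fy=4,interpolation=cv2.INTER_CUBIC))
print(st["t"],st["tool_pos"],st["force"],st["opening"])
```

```text
8.95 [ 0.6549 -0.166   0.0731] [ 0.6751  0.0415 -1.7334] 0.021813525112655018
```

View pics/wrist5.png

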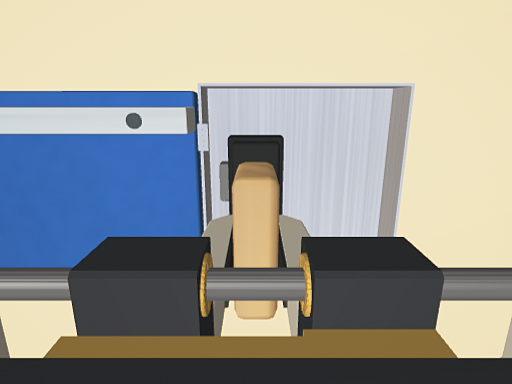

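View pics/side5c.png

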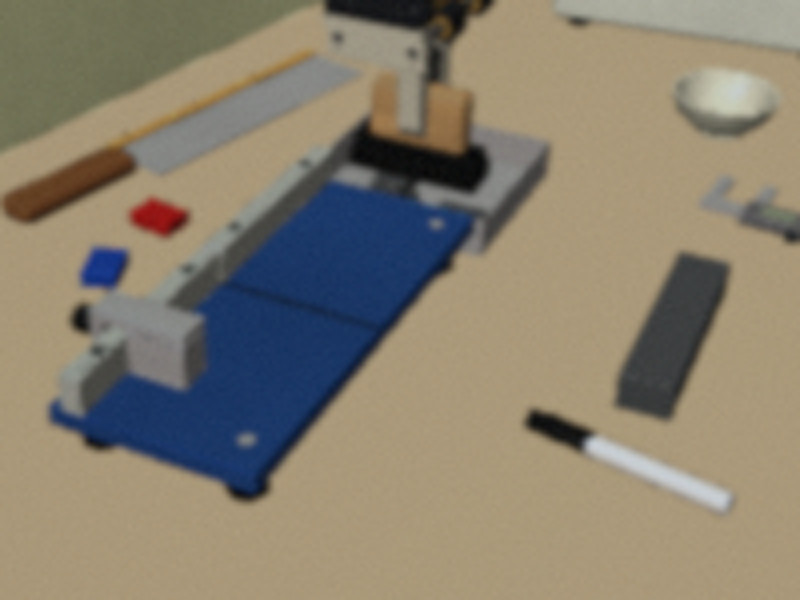

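The board is clear and at least one offcut shows in the tray under the scraper. I'll lift and check the tray.

>>> send_rows --motion '[[[0,0,-0.02],0],[[0,0,-0.06],0],[[0,-0.01,-0.1],0],[[-0.02,-0.06,-0.1],-10]]'

```text
t: 9.55
tool_pos: [0.6276, -0.1127, 0.1806]
orientation: [3.083, 0.577, 0.016]
force: [1.0, 1.1, -0.7]
opening: 0.0216
```

Run:
```python
from h import *
st=monitor.read_state(); 
for n in ["wrist","top"]:
    im=eyes.read_camera(n); cv2.imwrite(f"pics/{n}6.png",im[:,:,::-1])
im=cv2.imread("pics/top6.png")[115:225,170:350]; cv2.imwrite("pics/top6c.png",cv2.resize(im,None,fx=4,fy=4,interpolation=cv2.INTER_CUBIC))
print(st["t"],st["tool_pos"],st["force"],st["opening"])
rel(.424,.128,.0376,1.61,st)
```

```text
9.55 [ 0.6276 -0.1127  0.1806] [ 0.9891  1.1394 -0.7478] 0.0215582912060396
shift [-0.1039 -0.299   0.1399] twist -71.0 yaw0 0.37 tilt [ 0.011 -0.003 -1.   ]
```

View pics/wrist6.png

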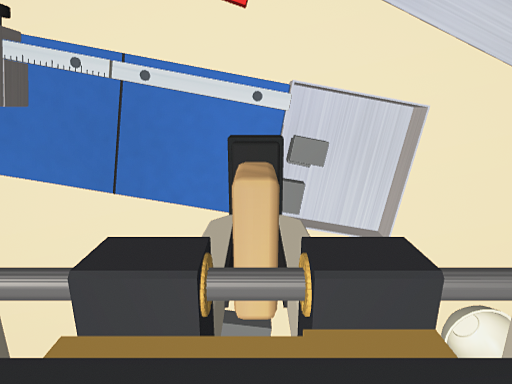

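View pics/top6c.png

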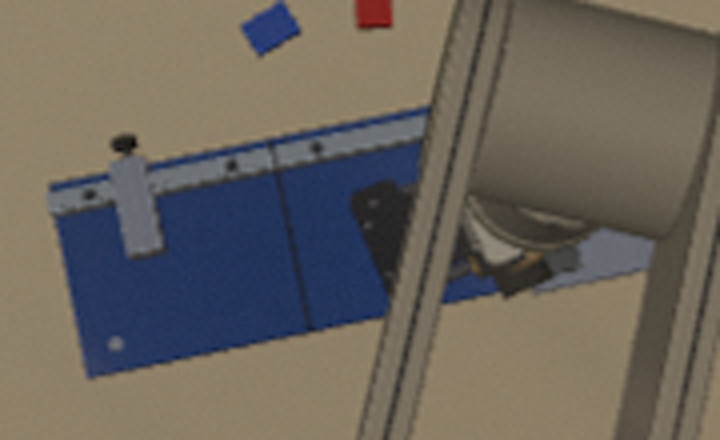

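>>> send_rows --motion '[[[-0.01,-0.04,0],-10],[[-0.025,-0.085,0],-20],[[-0.04,-0.13,0],-30],[[-0.055,-0.175,0],-40],[[-0.07,-0.22,0.0],-50],[[-0.085,-0.255,0.02],-60],[[-0.095,-0.28,0.045],-69],[[-0.1,-0.295,0.07],-71],[[-0.1,-0.295,0.1],-71],[[-0.1,-0.295,0.12],-71],[[-0.1,-0.295,0.13],-71],[[-0.1,-0.295,0.13],-71]]'

```text
t: 11.15
tool_pos: [0.4239, 0.1282, 0.0434]
orientation: [-2.179, -2.263, 0.0]
force: [0.0, 0.6, -1.3]
opening: 0.0215
```

Run:
```python
from h import *
st=monitor.read_state(); 
for n in ["top","side"]:
    im=eyes.read_camera(n); cv2.imwrite(f"pics/{n}7.png",im[:,:,::-1])
im=cv2.imread("pics/top7.png")[115:225,230:370]; im=cv2.resize(im,None,fx=4,fy=4,interpolation=cv2.INTER_CUBIC);cv2.imwrite("pics/top7c.png",im)
print(st["t"],st["tool_pos"],st["force"],st["opening"])
rel(.424,.128,.0366,1.61,st)
```

```text
11.15 [0.4239 0.1282 0.0434] [ 0.0019  0.5947 -1.291 ] 0.02146042925721681
shift [-0.0002  0.0001  0.0068] twist -0.1 yaw0 1.608 tilt [-0. -0. -1.]
```

View pics/top7c.png

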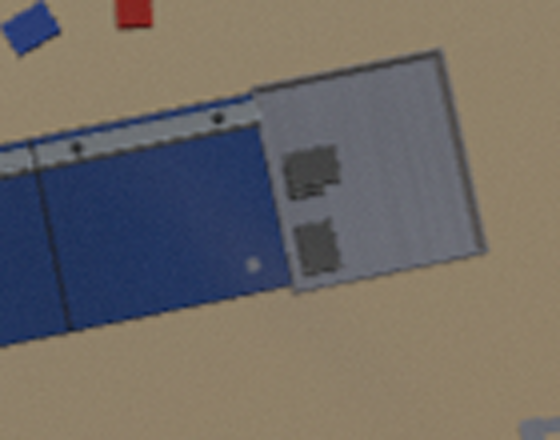

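View pics/side7.png

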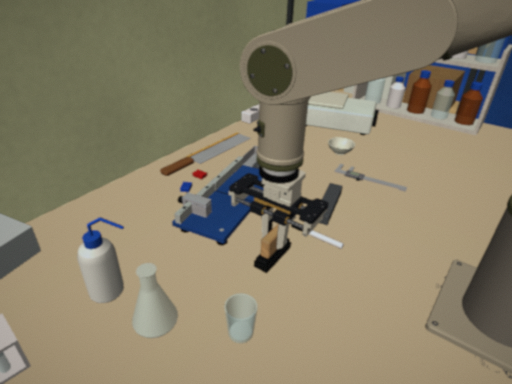

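Both blobs in the tray, (312,172) with two pieces stacked and (318,248), lie well inside, and the board is clear. Now I'll set the scraper down.

>>> send_rows --motion '[[[0,0,0.004],0],[[0,0,0.0068],0],[[0,0,0.0073],0],[[0,0,0.0073],0]]'

```text
t: 11.75
tool_pos: [0.4244, 0.1283, 0.0365]
orientation: [2.179, 2.263, 0.001]
force: [0.1, 0.1, 4.6]
opening: 0.0217
```

>>> send_rows --motion '[[[0,0,0],0],[[0,0,0],0],[[0,0,0],0],[[0,0,0],0],[[0,0,0],0],[[0,0,0],0]]' --jaw 0.08

```text
t: 12.5
tool_pos: [0.4239, 0.1281, 0.0358]
orientation: [2.179, 2.263, -0.0]
force: [0.4, 0.3, -0.0]
opening: 0.0767
```

Run:
```python
from h import *
st=monitor.read_state(); 
for n in ["wrist"]:
    im=eyes.read_camera(n); cv2.imwrite(f"pics/{n}8.png",im[:,:,::-1])
print(st["t"],st["tool_pos"],st["force"],st["opening"])
rel(.422,-.125,.003,.231+np.pi/2,st)
```

```text
12.5 [0.4239 0.1281 0.0358] [ 0.437   0.3479 -0.0295] 0.07674626834464941
shift [-0.2529 -0.0114  0.0328] twist -11.1 yaw0 1.609 tilt [ 0. -0. -1.]
```

View pics/wrist8.png

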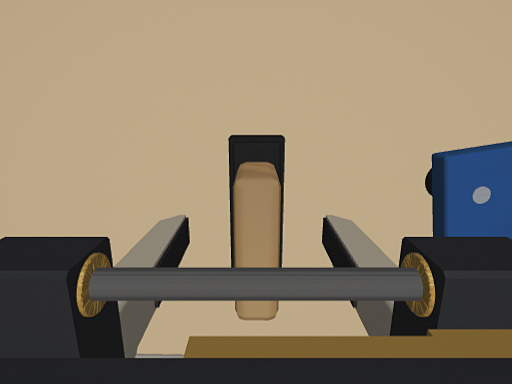

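The scraper stands free between the open fingers. I'll lift and go over the bar.

>>> send_rows --motion '[[[0,0,-0.03],0],[[0,0,-0.08],0],[[-0.02,-0.001,-0.12],0],[[-0.06,-0.003,-0.12],-3],[[-0.11,-0.005,-0.12],-7],[[-0.16,-0.007,-0.12],-11],[[-0.21,-0.009,-0.12],-11],[[-0.245,-0.011,-0.12],-11],[[-0.255,-0.011,-0.12],-11],[[-0.255,-0.011,-0.12],-11]]'

```text
t: 13.8
tool_pos: [0.4225, -0.127, 0.1557]
orientation: [-1.953, -2.46, -0.0]
force: [-1.0, -0.5, -1.2]
opening: 0.0799
```

Run:
```python
from h import *
st=monitor.read_state(); 
for n in ["wrist"]:
    im=eyes.read_camera(n); cv2.imwrite(f"pics/{n}9.png",im[:,:,::-1])
print(st["t"],st["tool_pos"],st["orientation"],st["opening"])
rel(.4215,-.126,.003,.232+np.pi/2,st)
for q in ([.4214,-.1273,.2337],[.4225,-.1231,.2282]): print(proj(W(q,np.array([(-18,80,26),(18,80,26),(18,-80,26),(-18,-80,26)])/1e3),"wrist",st).round(1).tolist())
```

```text
13.8 [ 0.4225 -0.127   0.1557] [-1.9532 -2.46   -0.0005] 0.07992368313652709
shift [ 0.0011 -0.0007  0.1527] twist -0.2 yaw0 1.799 tilt [-0.     0.001 -1.   ]
[[233.3, 94.0], [272.4, 93.8], [271.1, 252.6], [236.8, 252.8]]
[[235.9, 89.5], [275.2, 89.5], [272.7, 249.4], [238.3, 249.3]]
```

View pics/wrist9.png

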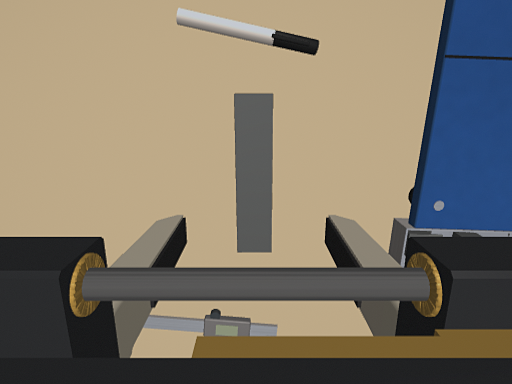

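Grey bar's corners are at (234,94), (273,94), (272,252) and (237,252), which matches the top-camera fit (.4214,-.127). I'll descend and grip.

>>> send_rows --motion '[[[0,-0.001,0.03],0],[[0,-0.001,0.07],0],[[0,-0.001,0.11],0],[[0,-0.001,0.14],0],[[0,-0.001,0.151],0],[[0,-0.001,0.151],0]]'

```text
t: 14.6
tool_pos: [0.4214, -0.1264, 0.0047]
orientation: [-1.95, -2.462, 0.0]
force: [0.5, 0.1, 0.2]
opening: 0.0798
```

>>> send_rows --motion '[[[0,0,0],0],[[0,0,0],0],[[0,0,0],0],[[0,0,0],0],[[0,0,0],0],[[0,0,0],0],[[0,0,0],0]]' --jaw 0.0 --squeeze 35

```text
t: 15.48
tool_pos: [0.4215, -0.1274, 0.0049]
orientation: [-1.952, -2.461, 0.0]
force: [-1.1, -1.5, 3.4]
opening: 0.0358
```

Run:
```python
from h import *
st=monitor.read_state(); print(st["t"],st["tool_pos"],st["force"],st["opening"])
p=(.626,.031,.195)
# place: bar centre x = 45-18-26 = 1 mm, y=87.8-80-4
w=W(p,[[.0,.0028,0]])[0];print(w);rel(*w[:2],st["tool_pos"][2]+.1,.195+np.pi/2,st)
```

```text
15.475 [ 0.4215 -0.1274  0.0049] [-1.0707 -1.5422  3.4036] 0.035810808274878016
[0.6255 0.0337 0.    ]
shift [ 0.1104  0.2353 -0.1   ] twist 2.0 yaw0 1.801 tilt [-0. -0. -1.]
```

>>> send_rows --motion '[[[0,0,-0.03],0],[[0,0,-0.08],0],[[0.02,0.03,-0.1],2],[[0.04,0.08,-0.1],2],[[0.06,0.13,-0.1],2],[[0.08,0.175,-0.1],2],[[0.1,0.215,-0.1],2],[[0.11,0.235,-0.1],2],[[0.11,0.235,-0.1],2],[[0.11,0.235,-0.1],2]]'

```text
t: 16.73
tool_pos: [0.6244, 0.033, 0.104]
orientation: [-1.994, -2.426, 0.002]
force: [0.3, 0.5, -1.6]
opening: 0.0359
```

Run:
```python
from h import *
st=monitor.read_state(); 
for n in ["wrist","side"]:
    im=eyes.read_camera(n); cv2.imwrite(f"pics/{n}10.png",im[:,:,::-1])
print(st["t"],st["tool_pos"],st["force"],st["opening"])
p=(.626,.031,.195)
w=W(p,[[.0,.0028,0]])[0];rel(*w[:2],.041,.195+np.pi/2,st)
c,s=np.cos(p[2]),np.sin(p[2])
inv=lambda w:(np.array(w)[:,:2]-p[:2])@np.array([[c,-s],[s,c]])
print(inv([st["tool_pos"]]))
```

```text
16.725 [0.6244 0.033  0.104 ] [ 0.3171  0.5397 -1.6254] 0.03593863424872539
shift [0.0005 0.0013 0.063 ] twist -0.0 yaw0 1.766 tilt [-0.002 -0.    -1.   ]
[[-0.0012  0.0023]]
```

View pics/wrist10.png

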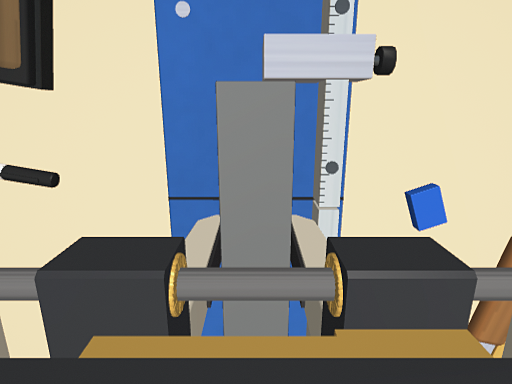

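View pics/side10.png

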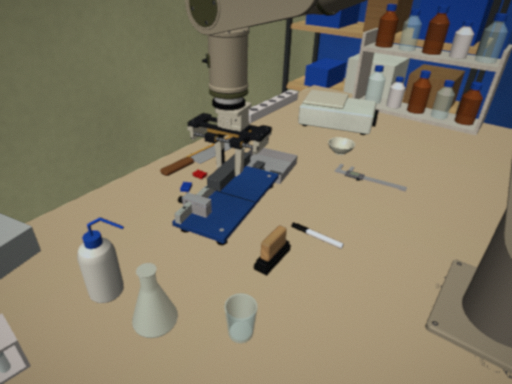

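>>> send_rows --motion '[[[0,0.001,0.02],0],[[0,0.001,0.045],0],[[0,0.001,0.06],0],[[0,0.001,0.064],0],[[0,0.001,0.065],0],[[0,0.001,0.065],0]]'

```text
t: 17.58
tool_pos: [0.6261, 0.0334, 0.04]
orientation: [-1.995, -2.427, 0.0]
force: [-1.4, -0.9, 1.2]
opening: 0.0358
```

>>> send_rows --motion '[[[0.002,0,0],0],[[0.0035,0,0],0],[[0.005,0,0],0],[[0.005,0,0],0]]'

```text
t: 18.08
tool_pos: [0.6256, 0.0382, 0.04]
orientation: [1.994, 2.427, 0.0]
force: [1.0, -2.8, -0.9]
opening: 0.0356
```

>>> send_rows --motion '[[[0.001,0,0],0],[[0.002,0,0],0],[[0.002,0,0],0]]'

```text
t: 18.45
tool_pos: [0.6255, 0.0383, 0.0401]
orientation: [1.994, 2.424, -0.002]
force: [1.5, -10.4, -0.6]
opening: 0.0356
```

Contact with the stop gives −10 N in y at TCP y .0383, which agrees with the stop measurement. I'll back off slightly and release.

>>> send_rows --motion '[[[-0.002,0,0],0],[[-0.0025,0,0],0],[[-0.0025,0,0],0]]'

```text
t: 18.82
tool_pos: [0.6255, 0.0382, 0.04]
orientation: [1.995, 2.427, 0.0]
force: [-0.6, -0.9, -0.2]
opening: 0.0359
```

>>> send_rows --motion '[[[0,0,0],0],[[0,0,0],0],[[0,0,0],0],[[0,0,0],0]]' --jaw 0.046

```text
t: 19.32
tool_pos: [0.6254, 0.038, 0.0398]
orientation: [-1.995, -2.427, 0.0]
force: [-0.3, 0.1, -0.2]
opening: 0.0461
```

>>> send_rows --motion '[[[0,0,-0.02],0],[[0,0,-0.05],0],[[0,0,-0.09],0],[[0,0,-0.11],0],[[0,0,-0.11],0]]'

```text
t: 19.95
tool_pos: [0.627, 0.0379, 0.1526]
orientation: [1.992, 2.424, 0.005]
force: [-0.1, 0.6, -1.2]
opening: 0.0461
```

Run:
```python
from h import *
st=monitor.read_state(); 
for n in ["wrist"]:
    im=eyes.read_camera(n); cv2.imwrite(f"pics/{n}11.png",im[:,:,::-1])
print(st["t"],st["tool_pos"],st["orientation"],st["force"],st["opening"],st["q"])
p=(.626,.031,.195)
w=W(p,[[-.06,.0073,0]])[0];print(w);rel(*w[:2],.15,.195,st)
```

```text
19.95 [0.627  0.0379 0.1526] [1.9924 2.4243 0.0046] [-0.0715  0.5975 -1.1636] 0.04606634110920139 [-0.0212  0.2384  1.4882  0.      1.4103 -0.2161]
[0.5657 0.0265 0.    ]
shift [ 0.0007 -0.0623  0.0023] twist 90.0 yaw0 1.766 tilt [ 0.005 -0.    -1.   ]
```

View pics/wrist11.png

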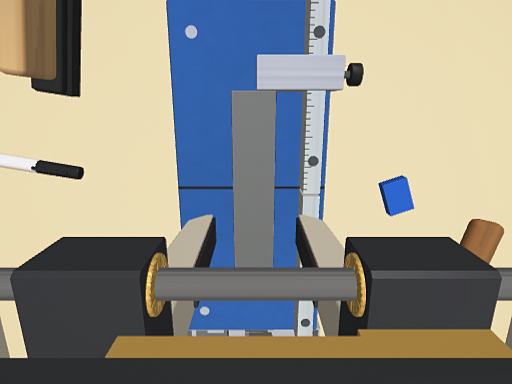

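The bar lies on the board parallel to the fence, with its end at the stop (253,91). Next I'll shut the fingers, twist, and move to the robot side of the bar.

>>> send_rows --motion '[[[0,-0.01,0],10],[[0,-0.02,0],20],[[0,-0.03,0],30],[[0,-0.04,0],40],[[0,-0.05,0],50],[[0,-0.054,0],60],[[0,-0.054,0],70],[[0,-0.054,0],80],[[0,-0.054,0.02],90],[[0,-0.054,0.04],90],[[0,-0.054,0.05],90],[[0,-0.054,0.05],90]]' --jaw 0.0 --squeeze 30

```text
t: 21.5
tool_pos: [0.5712, 0.0275, 0.098]
orientation: [-3.126, -0.309, 0.005]
force: [0.1, 0.4, 0.2]
opening: 0.0006
```

Run:
```python
from h import *
st=monitor.read_state(); 
for n in ["wrist","side"]:
    im=eyes.read_camera(n); cv2.imwrite(f"pics/{n}12.png",im[:,:,::-1])
im=cv2.imread("pics/side12.png")[120:270,160:360]; cv2.imwrite("pics/side12c.png",cv2.resize(im,None,fx=4,fy=4,interpolation=cv2.INTER_CUBIC))
print(st["t"],st["tool_pos"],st["orientation"],st["force"],st["opening"])
p=(.626,.031,.195);c,s=np.cos(p[2]),np.sin(p[2])
print(((np.array(st["tool_pos"])[:2]-p[:2])@np.array([[c,-s],[s,c]])))
```

```text
21.5 [0.5712 0.0275 0.098 ] [-3.1259 -0.3093  0.005 ] [0.0837 0.3986 0.2438] 0.0005921655545941792
[-0.0545  0.0072]
```

View pics/wrist12.png

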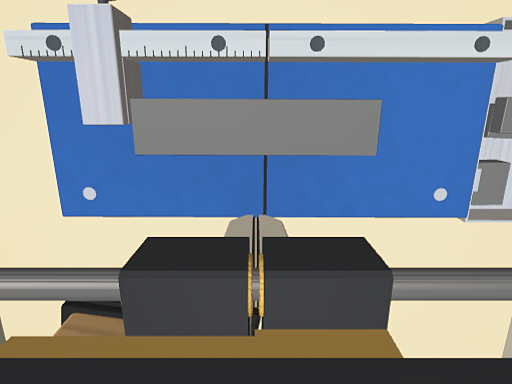

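View pics/side12c.png

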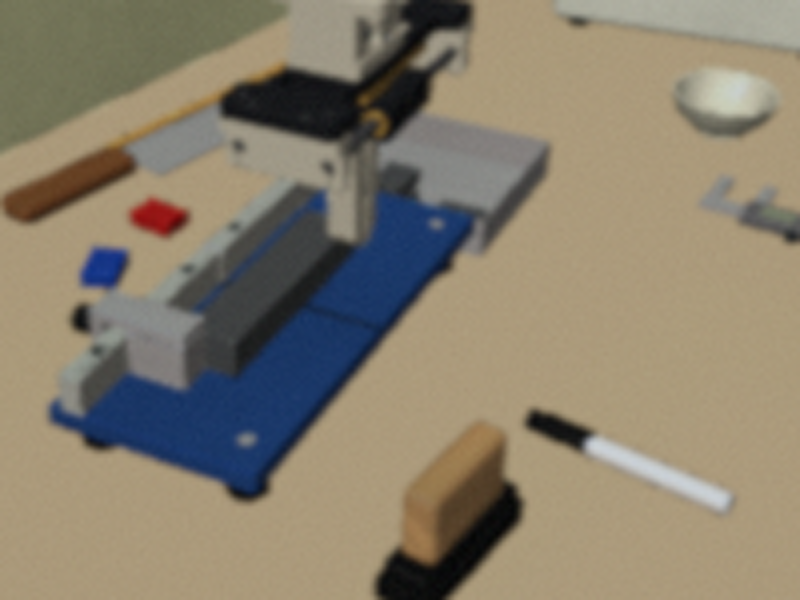

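>>> send_rows --motion '[[[0,0,0.02],0],[[0,0,0.045],0],[[0,0,0.058],0],[[0.005,0,0.058],0],[[0.012,0,0.058],0],[[0.02,0,0.058],0],[[0.024,0,0.058],0],[[0.028,0,0.058],0],[[0.032,0,0.058],0],[[0.036,0,0.058],0]]'

```text
t: 22.85
tool_pos: [0.6077, 0.0345, 0.0418]
orientation: [3.127, 0.306, -0.001]
force: [-2.9, -1.5, 1.9]
opening: 0.0005
```

>>> send_rows --motion '[[[0.003,0,0],0],[[0.006,0,0],0],[[0.009,0,0],0],[[0.012,0,0],0],[[0.014,0,0],0],[[0.014,0,0],0]]'

```text
t: 23.6
tool_pos: [0.6219, 0.0373, 0.0418]
orientation: [-3.127, -0.306, -0.001]
force: [-0.6, 0.3, -0.8]
opening: 0.0003
```

Run:
```python
from h import *
st=monitor.read_state(); 
for n in ["wrist"]:
    im=eyes.read_camera(n); cv2.imwrite(f"pics/{n}13.png",im[:,:,::-1])
print(st["t"],st["tool_pos"],st["force"])
p=(.626,.031,.195);c,s=np.cos(p[2]),np.sin(p[2])
print(((np.array(st["tool_pos"])[:2]-p[:2])@np.array([[c,-s],[s,c]])))
```

```text
23.6 [0.6219 0.0373 0.0418] [-0.595   0.3033 -0.8025]
[-0.0028  0.007 ]
```

View pics/wrist13.png

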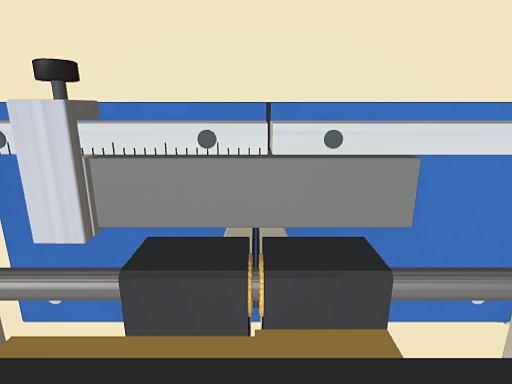

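>>> send_rows --motion '[[[0.001,0,0],0],[[0.002,0,0],0],[[0.003,0,0],0],[[0.004,0,0],0],[[0.005,0,0],0],[[0.005,0,0],0]]'

```text
t: 24.4
tool_pos: [0.6233, 0.0376, 0.0419]
orientation: [3.126, 0.306, -0.011]
force: [-18.8, -2.7, 15.5]
opening: 0.0005
```

>>> send_rows --motion '[[[0.001,0,0],0],[[0.002,0,0],0],[[0.003,0,0],0],[[0.003,0,0],0]]'

```text
t: 24.9
tool_pos: [0.6233, 0.0376, 0.0419]
orientation: [3.126, 0.306, -0.021]
force: [-35.2, -5.9, 29.0]
opening: 0.0006
```

Run:
```python
from h import *
st=monitor.read_state(); 
for n in ["wrist","side"]:
    im=eyes.read_camera(n); cv2.imwrite(f"pics/{n}14.png",im[:,:,::-1])
im=cv2.imread("pics/side14.png")[120:270,160:360]; cv2.imwrite("pics/side14c.png",cv2.resize(im,None,fx=4,fy=4,interpolation=cv2.INTER_CUBIC))
print(st["t"],st["tool_pos"],st["force"],st["wrist_torque"],st["orientation"])
```

```text
24.9 [0.6233 0.0376 0.0419] [-35.1691  -5.9086  29.0422] [-0.9882  5.8623  0.0546] [ 3.1261  0.3058 -0.0209]
```

View pics/wrist14.png

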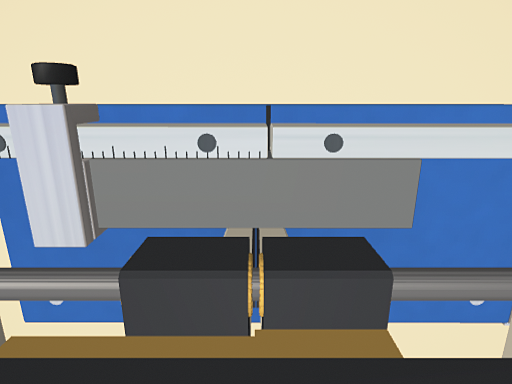

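View pics/side14c.png

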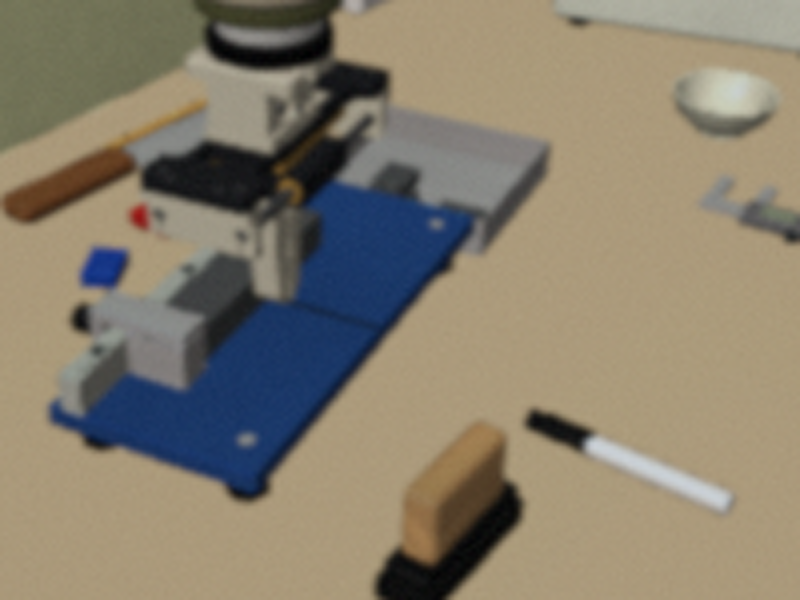

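The bar is seated, with about 36 N sideways and 29 N down. I'll ease it off slightly for margin and check the y and stop gap.

>>> send_rows --motion '[[[-0.0007,0,0],0],[[-0.0014,0,0],0],[[-0.0014,0,0],0],[[-0.0014,0,0],0],[[-0.0014,0,0],0]]'

```text
t: 25.62
tool_pos: [0.6233, 0.0376, 0.0419]
orientation: [3.126, 0.306, -0.016]
force: [-28.0, -5.1, 22.4]
opening: 0.0007
```

Run:
```python
from h import *
st=monitor.read_state(); 
im=eyes.read_camera("wrist")[:,:,::-1]; cv2.imwrite("pics/w15.png",im)
cv2.imwrite("pics/w15a.png",cv2.resize(im[90:250,0:200],None,fx=3.5,fy=3.5,interpolation=cv2.INTER_CUBIC))
cv2.imwrite("pics/w15b.png",cv2.resize(im[90:250,330:512],None,fx=3.5,fy=3.5,interpolation=cv2.INTER_CUBIC))
print(st["t"],st["tool_pos"],st["orientation"],st["force"])
p=(.626,.031,.195)
print(proj(W((*W(p,[[.027,.0078,0]])[0][:2],.195),np.array([(-18,-80,61),(18,-80,61),(18,80,61),(-18,80,61)])/1e3),"wrist",st))
```

```text
25.625 [0.6233 0.0376 0.0419] [ 3.1262  0.3057 -0.016 ] [-28.0137  -5.0967  22.4465]
[[412.2641 226.8335]
 [422.2725 157.092 ]
 [ 88.7388 157.1337]
 [ 98.7494 226.859 ]]
```

View pics/w15a.png

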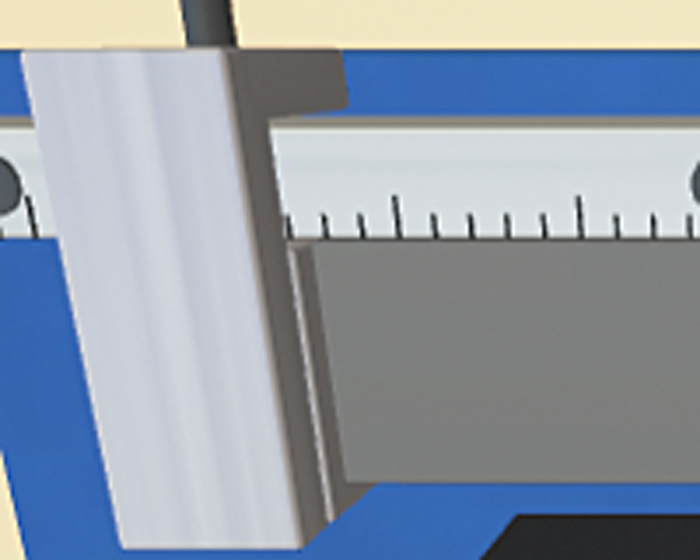

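View pics/w15b.png

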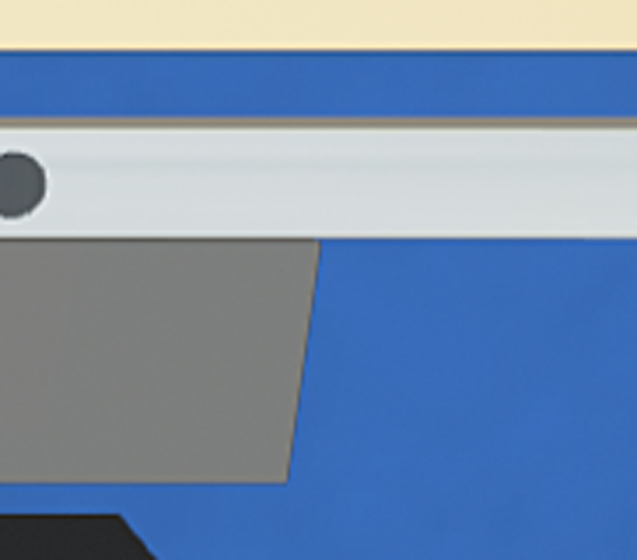

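Run:
```python
from h import *
st=monitor.read_state(); p=(.626,.031,.195)
for y in (.0878,): print((proj(W(p,[[.005,y,.073],[.005,y,.061],[.005,y,.035],[.045,y,.073]]),"wrist",st)-[0,90])*3.5)
print(st["force"],st["dq"])
```

```text
[[306.4316 541.1402]
 [349.1884 504.4757]
 [423.3856 440.8508]
 [261.2277 251.905 ]]
[-27.6254  -4.3782  22.7719] [-0.      0.0014  0.0001 -0.0019  0.0018 -0.0001]
```

Run:
```python
from h import *
from plant import ticket
im=eyes.read_camera("top"); cv2.imwrite("pics/top16.png",im[:,:,::-1])
print(ticket.close_job()); s=monitor.read_state(); print(s["t"],s["tool_pos"],s["force"])
```

```text
the job is handed in; nothing more can be done
None
the job is handed in; nothing more can be done
```

View pics/top16.png

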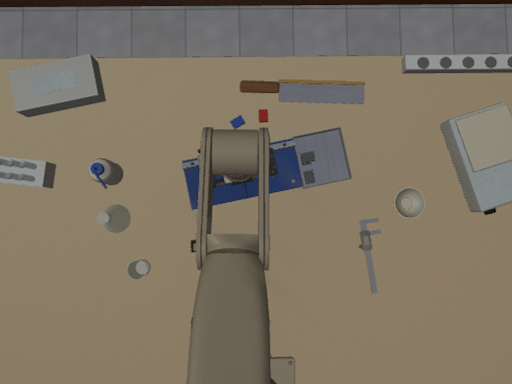

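I handed the job in at about 26 s, with the bar still pressed onto the board and against the fence. The system gave no verdict.

- **Offcuts:** I swept all three into the tray with the scraper in one pass. The board is clear. The tray shows two grey blobs at (308,157) and (308,177) in the last top view. I read the first as two pieces, one stacked on the other, so the third offcut was not seen separately.
- **Scraper:** It is back on the bench, within a few millimetres of where it started, and released. It touches neither the board nor the tray.
- **Bar position:** I gripped the bar, felt it touch the stop (about 10 N), backed off about 0.3 mm and released it. I then pushed it home with shut fingers on its robot-side face. In the last wrist image its corners are within about 1.5 px of the expected seated position, flush with the fence and within about 1 mm of the stop.
- **Push:** Just before hand-in the wrist force was steady at about 28 N towards the fence and 22 N down. The push first reached about 36 N and 29 N, so I eased it back.
- **Not measured:** The split of force between fence and board cannot be read directly. With a friction coefficient of 0.75, my estimate is about 10 N on the fence and well over 6 N on the board.
- **Bystanders:** None of those in view look moved in the last top view. The pen is hidden under the arm there, but it was in place in the last side view.

The side camera sat about 2 px off the top and wrist cameras early on, so I relied on the top and wrist cameras. No check failed.

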